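# Show the bottle in the carton to the stand camera by way of its mirror

### The job

Swing both front flaps of the small carton wide open, at least square to its front, so that its contents show; then turn the upright mirror on the camera stand (it has a grip tab on top) until the stand's little camera, which looks into the mirror, sees the spray bottle (not the glue stick) in the middle of its picture. The mirror springs back when let go, so finish while still holding it steady at that angle. Leave the bottle and the glue stick standing in the carton as they are.

Things in the scene. Friction and masses are not known exactly. Their poses are not given: they have to be found in the camera images.
- carton: Fixed brown cardboard carton, 120 deep (x) x 170 wide (y) x 156 mm high, closed top, open on its -x face, which looks towards the camera stand. Origin: centre of its underside; z up. Walls 4 mm. The mouth is closed by two upright flaps hinged at its two sides. Hinge axes are vertical, at x = -62 mm, y = +82 mm (flap_far) and y = -82 mm (flap_near) in this frame.
- flap_far (a joint): Angle (rad) of the flap hinged on the carton's +y side (the side farther from the robot), 0 = closed, growing as it swings outward, stop at 2.3. Flap 4 mm thick, 80 mm wide; a light friction hinge (0.03 N m) leaves it where it is put.
- flap_near (a joint): The same for the mirror-image flap hinged on the carton's -y side (nearer to the robot).
- flap_far_tab (a point): Centre of the thumb tab of flap_far: the flap's 4 mm sheet goes on upward beyond the carton's top as a tab 35 mm wide, centred 59 mm from the hinge, up to 191 mm above the desk (this point is at 175 mm). The space behind it, above the carton's top (156 mm), is free, so it can be pushed outward from behind. Axes: those of the flap; when closed, those of the carton.
- flap_near_tab (a point): The same for flap_near.
- bottle_center (a point): The spray bottle (white, round, 44 mm across, 139 mm tall with its pump top), standing loose in the carton on its 4 mm floor, beside the glue stick; this point is on its axis, 70 mm above its foot.
- glue_center (a point): The glue stick (round, 28 mm across, 94 mm tall) standing loose in the carton; point on its axis, half-way up.
- stand: Fixed camera stand: grey base plate 235 x 70 mm, top 16 mm above the desk. Origin: on the desk, on the vertical axis about which the mirror turns. Its +x axis points from the mirror to the small black camera (lens 146 mm out, 90 mm above the desk, camera top at 107 mm), which looks back along -x at the mirror.
- camera_lens (a point): Front of the camera's lens, 90 mm above the desk; axes those of the stand.
- mirror (a joint): Angle (rad) of the mirror about its upright axis: 0 = it faces the camera squarely; grows as it turns clockwise seen from above (towards the carton), up to 1.4. A weak spring (0.06 N m/rad) always pulls it back to a stop just below 0. By reflection the camera's view leaves the mirror turned clockwise by twice this angle from the stand's +x axis.
- mirror_tab (a point): Centre of the mirror's grip tab, on the turning axis 148 mm above the desk. The tab is an upright plate 10 mm thick (along this point's x) x 26 mm wide (y), from 125 to 167 mm above the desk; below it is the mirror in its frame, 64 mm wide, 55 to 125 mm above the desk. x axis: the way the reflecting face looks; turns with the mirror.
- sight (a point): A point on the mirror's axis 90 mm above the desk, whose x axis runs along the camera's reflected line of sight (it turns twice as far as the mirror). The bottle is in the middle of the picture when this x axis points at it: its centre lies ahead (x > 0) and its y in this frame is near 0. Not a solid thing.

How it is judged:
On the way:
1. both carton flaps are swung open to at least about square with the front (1.5 rad) (value of joint each of flap_far, flap_near above 1.5 rad), for 0.2 s.
At the end, for the whole second after the job is handed in: Both flaps open beyond 1.5 rad; the camera's line of sight, reflected by the mirror, passes within 20 mm of the spray bottle's axis; the fingers still hold the mirror (more than 0.5 N) and it is at rest (all of step 1 and y of bottle_center in the frame of sight between -0.02 and 0.02 m and x of bottle_center in the frame of sight above 0.1 m and contact force between the fingers and mirror above 0.5 N and velocity of joint mirror between -0.05 and 0.05 rad/s); the arm keeps its last pose, push and grip.
It fails at once if the spray bottle or the glue stick is shifted by more than 20 mm or tipped (distance of any of bottle_center, glue_center from where it was at the start of the episode above 0.02 m or angle between any of bottle_center, glue_center's own z axis and vertical above 0.3 rad).
It also fails if it takes over 51 s, if anything falls off the work surface, if the arm or the gripper's body presses on something with over 40 N, if the wrist force passes 120 N, or if a joint passes its speed limit or range.

### The arm

A 7-joint arm with a two-finger parallel gripper is mounted at the origin on a cart in front of the work surface, level with it; the furniture and walls round the work are solid. World frame = base frame: x ahead of the robot, y to its left, z up, the work surface at z = 0. Lengths are in m, angles in rad, forces in N, time in s.
With the tool pointing down it reaches from about 0.4 to 0.85 m from the base axis. Payload 10.4 kg.
Tool frame: the origin (TCP) lies at the very end of the fingers, on their centre line; the grasp point (between the pads) lies 19 mm behind it (manip.pinch_z is the distance from the TCP to the grasp point, in m); z points along the fingers, y is the line along which they close (so a half turn about z gives the same grasp; the last joint's range is limited). The gripper opens to 85 mm and grips with 20 to 120 N. Pads are 22 mm wide; open, the fingers measure 114 mm over their backs; the gripper's body (76 mm by 85 mm) begins 54 mm behind the grasp point. The pads swing forward as they close: fully open they stand 13 mm farther back than shut.
Start: joints at [-1.348, 0.332, -0.065, 1.46, 0.022, 1.35, -0.088], TCP at [0.152, 0.606, 0.207] pointing down, gripper open.
Joint ranges: [-2.6, 2.6], [-0.5, 2.12], [-1.47, 1.34], [0.16, 2.42], [-1.27, 4.41], [0.06, 2.06], [-2.6, 2.6]. Speed limits (rad/s): [2.22, 2.22, 2.79, 2.79, 3.14, 3.14, 3.14].

### API

Orientations are given as a unit quaternion [x, y, z, w].
In Python, from workcell import manip gives the robot as it stands. The module is installed in compiled form; this text tells all that it offers.
- The arm moves only by the shell command python3 -m creep 'ROWS' [OPENING] [FORCE]. ROWS is a JSON object of lists of equal length, an entry for each row: "slide": the shift along the tool's x, y, z in m, a list of three; "twist": the turn about the tool's z in degrees. A call has 1 to 8 rows; each row shifts and turns the commanded pose from where the row before left it, along the tool's axes as they then stand; what a row does not reach is not made up. A row lasts 1/8 s, in which the tool goes at most 62.5 mm and 10.7 degrees, less where a joint would pass 70% of its speed; a pose out of reach is approached as far as the arm can. A call with a gripper value outside its range is refused whole. OPENING is the opening in per cent of the stroke, from 0 (shut) to 100 (fully open), set as the call begins (- or left out, the last holds). The fingers move at their own pace and stop on an object; FORCE is the grip in N (left out, the last holds). Time passes only in rows, so rows that do not move let the fingers close. It gives the time, the measured TCP pose, the force, the opening and the grip force at its end, in the units of the state.
- manip.get_obs(): the state, without advancing time (a new reading comes with each control period).
- manip.camera(name): name is "scene" or "top" or "wrist"; returns (picture, depth): 480x640x3 uint8, blue, green, red; 480x640 float32, m along the optical axis (not along the pixel's ray), 0 where there is no reading.
- manip.camera_params(name): a dict with "intrinsics" (3x3 intrinsics, pixels), "R" (3x3) and "t" (3): a world point X has camera coordinates R X + t. Camera axes: x right, y down, z forward; pixel columns grow to the right and rows downward; lengths in m; the calibration is good to about 2 mm. A picture is of the moment at which its call begins: read the wrist's pose just before it. camera_params takes no time and is no camera call; for the wrist camera it gives the pose at the moment of the call.
- manip.hand_in(): hands the job in; it is judged then, once.
The state is a dict: "clock": time; "joint_pos": joint angles; "joint_velocities": joint speeds; "tau": joint torques, N m; "position": TCP position; "ee_rot": TCP orientation; "ft_force": force on the tool from outside, world axes, zero at the start; "torque": the same for the moment, N m; "grip_width": opening from 0.0 (shut) to 1.0 (fully open); "grasp_force": force on a finger pad.
Only numpy, scipy, OpenCV 4.12 (cv2) and the standard library are available. Lean on these libraries where they do the work, as an engineer would, in place of code of your own. Each camera call takes 0.05 s, during which the arm holds its last target. There are 200 camera calls.

## Working session

There is one attempt and no reset: what is moved stays moved. The work goes in short steps, Python scripts to look and compute and a shell command to move; the robot and the scene stay as the last step left them, time stands still between calls to the robot, and variables do not carry over. Pictures are saved under pics/ and viewed, at most 10 in all, crops included, and the job is handed in when it is done.

```bash
mkdir -p pics; python3 - <<'E'
from workcell import manip
import cv2,numpy as np
o=manip.get_obs();print(o['clock'],o['position'],o['ee_rot'],o['grip_width'])
for n in ['scene','top']:
    p,d=manip.camera(n);cv2.imwrite(f'pics/{n}0.png',p);np.savez(f'{n}0.npz',p=p,d=d,**manip.camera_params(n))
    c=manip.camera_params(n);print(n,c['intrinsics'].tolist(),(-c['R'].T@c['t']),c['R'].tolist())
E
```

```text
0.0 [0.15199246 0.60581836 0.20633026] [ 1.22562360e-01  9.92460573e-01 -6.90926816e-04 -4.67498398e-05] 0.9989976188113113
scene [[583.3892935570121, 0.0, 325.4091903160977], [0.0, 583.3892935570121, 238.09145683194788], [0.0, 0.0, 1.0]] [0.28975765 0.20129174 0.80146904] [[-0.9115118795043836, -0.4108352085726156, -0.018987493765143935], [-0.2926189489202353, 0.6802855788617419, -0.672001251431544], [0.2889986924800918, -0.6069810232534787, -0.7403065534999382]]
top [[499.564648486015, 0.0, 318.2310795964661], [0.0, 499.564648486015, 236.80868329459625], [0.0, 0.0, 1.0]] [ 0.47896927 -0.36237473  0.9750813 ] [[0.00046159876193311444, -0.999520564539236, -0.030958488169648364], [-0.9975835008145858, 0.0016906167106014874, -0.06945718622038476], [0.0694762249197404, 0.03091573835937147, -0.9971044435226416]]
```

View pics/scene0.png

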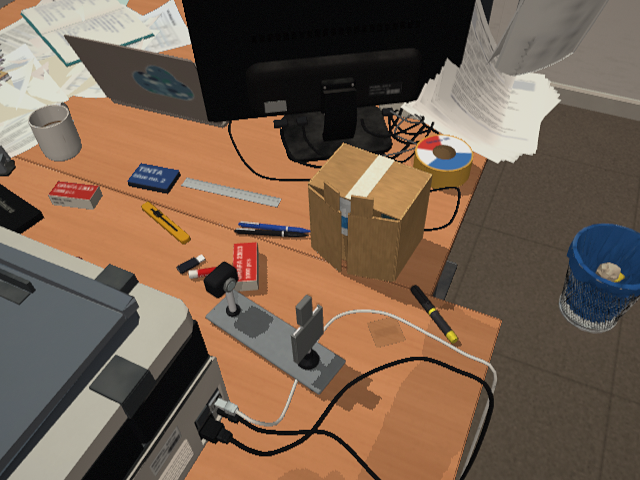

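View pics/top0.png

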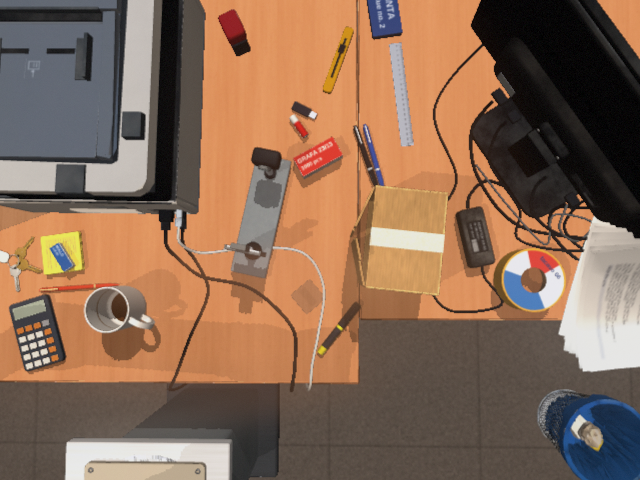

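The scene view shows the carton at (370,210) with its flaps nearly shut, the mirror tab at (303,310) and the stand camera at (220,280). In the top view, the carton top spans (365–447,188–293), the mirror axis is near (253,250), and the camera is at (266,158).

```bash
cat > h.py <<'E'
import numpy as np,cv2
def cloud(f):
    z=np.load(f);d=z['d'];K=z['intrinsics'];v,u=np.mgrid[:480,:640]
    c=np.stack([(u-K[0,2])/K[0,0]*d,(v-K[1,2])/K[1,1]*d,d],-1)
    w=(c-z['t'])@z['R']; w[d==0]=np.nan
    return w,z['p']
def box(w,lo,hi): return np.all((w>lo)&(w<hi),-1)
E
python3 - <<'E'
from h import *
for n in ['top','scene']:
    w,p=cloud(n+'0.npz'); print(n)
    for px in ([(405,212),(265,210),(265,155),(252,250)] if n=='top' else [(350,165),(240,325),(220,275),(303,310)]): print(px,w[px[1],px[0]].round(3))
    m=box(w,[.2,-.75,.148],[.65,-.35,.162]); r=cv2.minAreaRect((w[m][:,:2]*1000).astype(np.float32));print('cartontop',m.sum(),r,cv2.boxPoints(r).round().tolist())
    t=box(w,[.2,-.75,.166],[.65,-.3,.2]);q=w[t];print('tabs',len(q),q.min(0).round(3) if len(q) else '',q.max(0).round(3) if len(q) else '')
    lab,ncomp=cv2.connectedComponents(t.astype(np.uint8))
    for i in range(1,lab):
        q=w[ncomp==i]
        if len(q)>5: print(len(q),q.mean(0).round(3),cv2.minAreaRect((q[:,:2]*1000).astype(np.float32)))
    m=box(w,[.2,-.35,.13],[.6,-.1,.18]);q=w[m];print('mtab',len(q),q.mean(0).round(3),q.max(0).round(3),cv2.minAreaRect((q[:,:2]*1000).astype(np.float32)))
    m=box(w,[.2,-.35,.010],[.65,-.1,.022])&(np.ptp(p.astype(int),axis=-1)<30);r=cv2.minAreaRect((w[m][:,:2]*1000).astype(np.float32));print('base',m.sum(),r,cv2.boxPoints(r).round().tolist())
    m=box(w,[.4,-.35,.09],[.65,-.1,.115]);q=w[m];print('cam',len(q),q.mean(0).round(3),cv2.minAreaRect((q[:,:2]*1000).astype(np.float32)))
E
```

```text
top
(405, 212) [ 0.577 -0.48   0.154]
(265, 210) [ 0.598 -0.229  0.016]
(265, 155) [ 0.685 -0.241  0.104]
(252, 250) [ 0.516 -0.222  0.12 ]
cartontop 7739 ((533.7060546875, -467.5500183105469), (149.4152069091797, 170.2178497314453), 83.81974792480469) [[441.0, -533.0], [610.0, -551.0], [626.0, -402.0], [457.0, -384.0]]
tabs 130 [ 0.499 -0.412  0.168] [ 0.582 -0.395  0.193]
58 [ 0.566 -0.403  0.189] ((566.4195556640625, -403.4890441894531), (3.5274150371551514, 34.02946472167969), 63.330928802490234)
72 [ 0.515 -0.4    0.187] ((515.1301879882812, -400.8360900878906), (33.85318374633789, 4.201995849609375), 10.241482734680176)
mtab 117 [ 0.52  -0.209  0.162] [ 0.527 -0.193  0.169] ((520.3978881835938, -206.30450439453125), (26.25258445739746, 9.993804931640625), 79.07889556884766)
base 2898 ((508.56085205078125, -285.18902587890625), (306.19561767578125, 205.01373291015625), 53.48604202270508) [[335.0, -347.0], [500.0, -469.0], [682.0, -223.0], [517.0, -101.0]]
cam 14 [ 0.511 -0.234  0.103] ((513.0958862304688, -224.53366088867188), (25.59185791015625, 7.8312578201293945), 82.66386413
[... 409 characters left out ...]
 0.18 ] ((564.0839233398438, -399.8717346191406), (7.969250679016113, 35.44811248779297), 62.21392059326172)
288 [ 0.512 -0.396  0.18 ] ((511.75054931640625, -396.816650390625), (34.17485046386719, 7.624762535095215), 8.367363929748535)
mtab 356 [ 0.516 -0.2    0.153] [ 0.525 -0.188  0.169] ((517.653076171875, -202.19544982910156), (26.83174705505371, 11.397533416748047), 77.44234466552734)
base 3905 ((475.922607421875, -259.4941711425781), (355.7386779785156, 214.16058349609375), 36.09247589111328) [[269.0, -278.0], [395.0, -451.0], [683.0, -241.0], [557.0, -68.0]]
cam 319 [ 0.512 -0.197  0.102] ((510.724853515625, -200.16387939453125), (63.423545837402344, 9.28203296661377), 71.6376953125)
```

```bash
python3 - <<'E'
from h import *
a=[cloud(n+'0.npz')[0].reshape(-1,3) for n in('top','scene')]
q=np.vstack(a);q=q[~np.isnan(q).any(1)]
xs=np.arange(.15,.95,.1);ys=np.arange(.7,-.95,-.1)
print('x\\y',ys.round(2))
for x in xs:
    print(round(x,2),[ (lambda s:int(1000*s.max()) if len(s) else -1)(q[(abs(q[:,0]-x)<.05)&(abs(q[:,1]-y)<.05),2]) for y in ys])
E
```

```text
x\y [ 0.7  0.6  0.5  0.4  0.3  0.2  0.1  0.  -0.1 -0.2 -0.3 -0.4 -0.5 -0.6
 -0.7 -0.8 -0.9]
0.15 [-732, -730, -728, -732, -732, 2, 17, 17, 16, 3, -729, -730, -727, -725, -728, -727, -727]
0.25 [-1, -1, -1, -1, 4, 17, 4, 7, 10, 5, 13, 4, -724, -727, -726, 32, 31]
0.35 [-1, -1, -1, -1, 15, 18, 94, 94, 10, 5, 19, 20, 4, 6, 5, 41, 40]
0.45 [-1, -1, -1, -1, 15, 27, 96, 96, 11, 20, 9, 190, 160, 33, 52, 128, 287]
0.55 [-1, -1, -1, -1, 6, 146, 266, 271, 267, 169, 19, 192, 160, 34, 58, 298, 291]
0.65 [-1, -1, -1, -1, 2, 284, 303, 304, 304, 110, 109, 160, 159, 29, 356, 339, 37]
0.75 [-1, -1, -1, -1, -1, -1, 301, 315, 304, 103, 31, 30, 7, 53, 366, 262, -1]
0.85 [-1, -1, -1, -1, -1, -1, 305, 315, 304, 5, 12, 13, 6, 333, 366, 11, -1]
```

```bash
python3 -m creep '{"slide":[[-0.05,-0.05,-0.02],[-0.05,-0.05,-0.02]],"twist":[10,10]}' 0 30; python3 -c "
from workcell import manip;o=manip.get_obs();print(o['joint_pos'],o['position'],o['ee_rot'])"
```

```text
clock: 0.35
position: [0.2054, 0.4968, 0.2405]
ee_rot: [0.296, 0.955, -0.001, 0.0]
ft_force: [0.9, -0.5, 1.7]
grip_width: 0.601
grasp_force: 0.0
[-1.27562921e+00  1.23907894e-01  1.28033247e-02  1.64317521e+00
 -1.41381689e-03  1.37614163e+00 -2.92556559e-01] [0.20538501 0.49684918 0.24051677] [ 2.95856716e-01  9.55231981e-01 -8.11632081e-04  9.15071370e-05]
```

```bash
cat > st.py <<'E'
# state in carton frame: X, Y, z (mm), tool-y angle, and shift in tool axes to targets given as X,Y,z
import sys,numpy as np
from workcell import manip
from scipy.spatial.transform import Rotation as R
o=manip.get_obs();p=np.array(o['position']);r=R.from_quat(o['ee_rot']).as_matrix()
ex=np.array([-.106,-.994,0]);ey=np.array([.994,-.106,0]);O=np.array([.530,-.482,0])
print('t',o['clock'],'p',p.round(4),'carton',(1000*np.array([(p-O)@ex,(p-O)@ey,p[2]])).round(1),'toolY',np.degrees(np.arctan2(r[1,1],r[0,1])).round(2),'tilt',r[2,2].round(4),'j',np.round(o['joint_pos'],2))
a=sys.argv[1:]
for w in a:
    k,v=w[0],np.array(eval(w[1:]))/1000
    T=v if k=='w' else O+v[0]*ex+v[1]*ey+[0,0,v[2]]
    print(w,'slide',(r.T@(T-p)).round(4));p=T
E
python3 -m creep '{"slide":[[0,0,-0.025],[0,0,-0.025],[0,0,-0.025],[0,0,-0.025],[0,0,-0.01],[0,0,0]],"twist":[10.5,10.5,10.5,10.5,10.5,9.2]}'; python3 st.py w400,200,360 w420,-100,360 w500,-300,330 c-40,27,250
```

```text
clock: 1.1
position: [0.2045, 0.4986, 0.3518]
ee_rot: [0.744, 0.668, 0.0, -0.0]
ft_force: [-0.2, 0.5, 0.2]
grip_width: -0.002
grasp_force: 0.0
t 1.1 p [0.2045 0.4986 0.3518] carton [-940.2 -427.5  351.8] toolY -6.11 tilt -1.0 j [-1.33  0.1   0.07  1.44 -0.01  1.6  -1.37]
w400,200,360 slide [-0.2761  0.2262 -0.0084]
w420,-100,360 slide [-0.2962  0.0518 -0.0003]
w500,-300,330 slide [-0.1904  0.1008  0.0298]
c-40,27,250 slide [-0.1379  0.0762  0.0799]
```

```bash
python3 -m creep '{"slide":[[-0.035,0.028,0],[-0.035,0.028,0],[-0.035,0.028,0],[-0.035,0.028,0],[-0.035,0.028,0],[-0.035,0.028,0],[-0.035,0.028,0],[-0.035,0.028,0]],"twist":[0,0,0,0,0,0,0,0]}'
python3 -m creep '{"slide":[[-0.042,0.007,0],[-0.042,0.007,0],[-0.042,0.007,0],[-0.042,0.007,0],[-0.042,0.007,0],[-0.042,0.007,0],[-0.042,0.007,0],[0,0,0]],"twist":[0,0,0,0,0,0,0,0]}'; python3 st.py w500,-300,330 c-40,27,240
```

```text
clock: 2.1
position: [0.3996, 0.1958, 0.3509]
ee_rot: [0.742, 0.671, -0.0, -0.0]
ft_force: [-0.1, 1.1, 0.4]
grip_width: 0.004
grasp_force: 0.0
clock: 3.1
position: [0.4179, -0.1032, 0.3511]
ee_rot: [0.744, 0.668, 0.0, -0.0]
ft_force: [1.0, 1.1, -0.7]
grip_width: 0.001
grasp_force: 0.0
t 3.1 p [ 0.4179 -0.1032  0.3511] carton [-364.6 -151.6  351.1] toolY -6.1 tilt -1.0 j [-0.84 -0.3   0.78  1.71  0.21  1.64 -0.17]
w500,-300,330 slide [-0.187   0.1026  0.0209]
c-40,27,240 slide [-0.1379  0.0761  0.0899]
```

```bash
python3 -m creep '{"slide":[[-0.047,0.026,0.005],[-0.047,0.026,0.005],[-0.047,0.026,0.005],[-0.047,0.026,0.005],[-0.046,0.025,0.030],[-0.046,0.025,0.030],[-0.046,0.025,0.030],[0,0,0]],"twist":[0,0,0,0,0,0,0,0]}'; python3 st.py c-40,27,240 c-40,27,168
```

```text
clock: 4.1
position: [0.5462, -0.4125, 0.24]
ee_rot: [0.745, 0.667, -0.002, -0.008]
ft_force: [-0.1, 0.5, -0.2]
grip_width: 0.002
grasp_force: 0.0
t 4.1 p [ 0.5462 -0.4125  0.24  ] carton [-70.8   8.8 240. ] toolY -6.36 tilt -0.9999 j [-0.04  0.66  1.05  1.25 -0.55  1.55  0.82]
c-40,27,240 slide [-0.0308  0.0184 -0.0005]
c-40,27,168 slide [-0.0005  0.0011  0.072 ]
```

```bash
python3 -m creep '{"slide":[[-0.015,0.009,0],[-0.015,0.009,0],[0,0,0]],"twist":[0,0,0]}'; python3 st.py c-40,27,240 c-40,27,168; python3 -m creep '{"slide":[[0,0,0.025],[0,0,0.025],[0,0,0.02],[0,0,0]],"twist":[0,0,0,0]}'; python3 st.py c-40,27,168
```

```text
clock: 4.47
position: [0.5636, -0.441, 0.2454]
ee_rot: [0.743, 0.669, -0.0, -0.004]
ft_force: [-0.5, -0.3, -0.9]
grip_width: -0.001
grasp_force: 0.0
t 4.475 p [ 0.5636 -0.441   0.2454] carton [-44.3  29.1 245.4] toolY -6.02 tilt -1.0 j [ 0.05  0.71  1.02  1.14 -0.59  1.58  0.83]
c-40,27,240 slide [-0.0043 -0.0021  0.0054]
c-40,27,168 slide [-0.0004  0.0005  0.072 ]
clock: 4.97
position: [0.5627, -0.4396, 0.1742]
ee_rot: [0.743, 0.669, -0.0, -0.006]
ft_force: [-0.8, -0.1, 0.5]
grip_width: -0.004
grasp_force: 0.0
t 4.975 p [ 0.5627 -0.4396  0.1742] carton [-45.6  28.  174.2] toolY -6.0 tilt -0.9999 j [ 0.03  0.75  1.    1.26 -0.61  1.46  0.86]
c-40,27,168 slide [-0.0057 -0.001   0.0062]
```

```bash
python3 -m creep '{"slide":[[0.016,-0.006,0.005],[0.012,0.0015,0],[0.012,0.0015,0],[0.010,0.0065,0],[0.010,0.0065,0],[0.0065,0.010,0],[0.0065,0.010,0],[0,0,0]],"twist":[0,0,0,0,0,0,0,0]}'; python3 st.py c-124,80,169 c-122,94,169
```

```text
clock: 5.98
position: [0.6011, -0.3711, 0.1702]
ee_rot: [0.743, 0.669, -0.0, -0.004]
ft_force: [-0.3, -0.3, -0.6]
grip_width: -0.0
grasp_force: 0.0
t 5.975 p [ 0.6011 -0.3711  0.1702] carton [-117.7   59.   170.2] toolY -5.97 tilt -1.0 j [-0.1   0.73  1.01  1.29 -0.61  1.44  0.76]
c-124,80,169 slide [0.0061 0.021  0.0011]
c-122,94,169 slide [-0.002   0.014  -0.0001]
```

```bash
python3 -m creep '{"slide":[[0.003,0.010,0],[0.003,0.011,0],[0,0.007,0],[-0.002,0.007,0],[0,0.004,0],[0,0,0]],"twist":[0,0,0,0,0,0]}'; python3 - <<'E'
from h import *
from workcell import manip
p,d=manip.camera('top');np.savez('top1.npz',p=p,d=d,**manip.camera_params('top'));cv2.imwrite('pics/top1.png',p[100:340,200:520].repeat(2,0).repeat(2,1))
E
python3 st.py c-122,94,240 c-40,-27,240 c-40,-27,169
```

```text
clock: 6.72
position: [0.6393, -0.3722, 0.1702]
ee_rot: [0.744, 0.669, -0.0, -0.004]
ft_force: [-0.6, -0.5, 0.2]
grip_width: -0.003
grasp_force: 0.0
t 6.775 p [ 0.6392 -0.3722  0.1703] carton [-120.7   96.9  170.3] toolY -6.07 tilt -1.0 j [-0.06  0.8   0.98  1.17 -0.64  1.48  0.71]
c-122,94,240 slide [ 0.0016 -0.0034 -0.0696]
c-40,-27,240 slide [-0.0819 -0.121   0.0004]
c-40,-27,169 slide [-0.0004  0.0005  0.071 ]
```

View pics/top1.png

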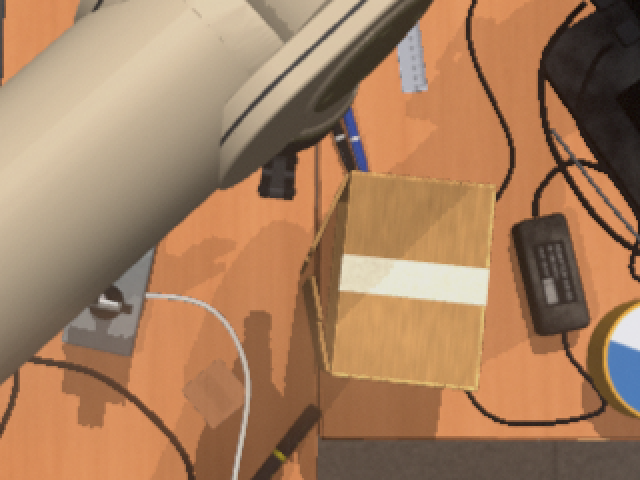

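The crop shows the gripper past the far flap at about (275,180), but both flaps still meet near (312,275). The far flap does not look moved, so I'll measure.

```bash
python3 - <<'E'
from h import *
from workcell import manip
w,p=cloud('top1.npz')
for f in ('top0.npz','top1.npz'):
    w,p=cloud(f)
    for lo,hi in((.10,.15),(.15,.163),(.163,.2)):
        t=box(w,[.42,-.445,lo],[.66,-.34,hi]);n,l=cv2.connectedComponents(t.astype(np.uint8))
        for i in range(1,n):
            q=w[l==i]
            if len(q)>8: print(f,lo,len(q),q.mean(0).round(3),q.min(0).round(3),q.max(0).round(3))
p,d=manip.camera('scene');np.savez('scene1.npz',p=p,d=d,**manip.camera_params('scene'));cv2.imwrite('pics/scene1.png',cv2.resize(p[100:340,160:480],None,fx=2,fy=2))
E
```

```text
top0.npz 0.1 89 [ 0.492 -0.404  0.13 ] [ 0.455 -0.417  0.101] [ 0.534 -0.395  0.15 ]
top0.npz 0.15 1486 [ 0.527 -0.433  0.155] [ 0.451 -0.445  0.15 ] [ 0.622 -0.413  0.16 ]
top0.npz 0.15 40 [ 0.477 -0.408  0.151] [ 0.46  -0.412  0.15 ] [ 0.493 -0.404  0.154]
top0.npz 0.163 58 [ 0.566 -0.403  0.189] [ 0.551 -0.412  0.171] [ 0.582 -0.395  0.193]
top0.npz 0.163 75 [ 0.515 -0.4    0.186] [ 0.499 -0.405  0.164] [ 0.532 -0.396  0.193]
top1.npz 0.1 9 [ 0.605 -0.422  0.149] [ 0.603 -0.424  0.148] [ 0.608 -0.419  0.15 ]
top1.npz 0.1 65 [ 0.502 -0.401  0.129] [ 0.472 -0.409  0.101] [ 0.534 -0.395  0.15 ]
top1.npz 0.1 19 [ 0.461 -0.41   0.134] [ 0.455 -0.416  0.102] [ 0.468 -0.408  0.15 ]
top1.npz 0.15 1474 [ 0.526 -0.433  0.155] [ 0.451 -0.445  0.15 ] [ 0.622 -0.415  0.161]
top1.npz 0.15 11 [ 0.598 -0.418  0.152] [ 0.594 -0.421  0.151] [ 0.601 -0.416  0.154]
top1.npz 0.15 46 [ 0.477 -0.408  0.152] [ 0.457 -0.412  0.15 ] [ 0.495 -0.404  0.156]
top1.npz 0.163 57 [ 0.566 -0.403  0.189] [ 0.551 -0.412  0.171] [ 0.582 -0.395  0.192]
top1.npz 0.163 75 [ 0.515 -0.4    0.187] [ 0.499 -0.405  0.164] [ 0.532 -0.396  0.194]
```

View pics/scene1.png

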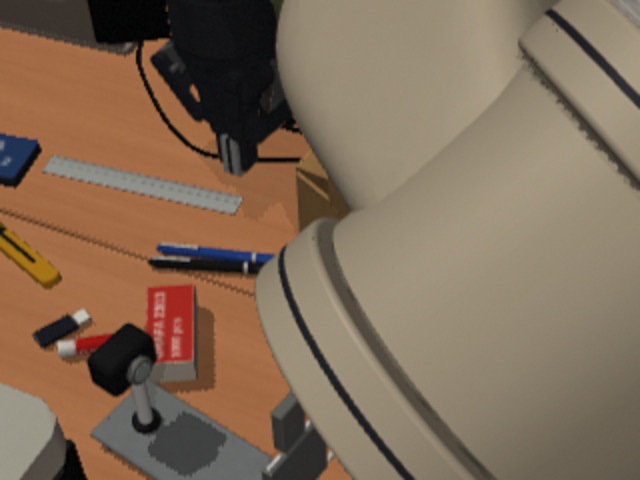

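The gripper's tip is at crop (235,170), which is full-picture (278,185). I'll check that against the reported TCP.

```bash
python3 - <<'E'
from h import *
P=np.array([.6392,-.3722,.1703])
for n in('scene','top'):
    z=np.load(n+'1.npz');c=z['R']@P+z['t'];u=z['intrinsics']@c;print(n,u[:2]/u[2],c[2])
w,p=cloud('scene1.npz')
for v in range(170,192,3): print(v,[w[v,u].round(3).tolist() for u in (272,277,281)])
w,p=cloud('top1.npz')
for uv in((338,198),(338,194),(338,190),(338,185)): print(uv,w[uv[1],uv[0]].round(3))
E
```

```text
scene [280.25435472 194.64328674] 0.9163455637276168
top [339.61304378 172.94885595] 0.8132794808505196
170 [[0.643, -0.362, 0.229], [0.632, -0.358, 0.235], [0.629, -0.365, 0.23]]
173 [[0.643, -0.362, 0.222], [0.634, -0.361, 0.226], [0.628, -0.363, 0.226]]
176 [[0.644, -0.362, 0.216], [0.634, -0.36, 0.221], [0.629, -0.363, 0.22]]
179 [[0.644, -0.36, 0.211], [0.634, -0.359, 0.216], [0.63, -0.364, 0.213]]
182 [[0.645, -0.362, 0.203], [0.634, -0.359, 0.21], [0.631, -0.365, 0.206]]
185 [[0.645, -0.361, 0.198], [0.635, -0.358, 0.204], [0.631, -0.364, 0.2]]
188 [[0.759, -0.539, -0.001], [0.749, -0.542, -0.0], [0.742, -0.546, -0.002]]
191 [[0.757, -0.535, -0.005], [0.745, -0.535, -0.001], [0.738, -0.538, -0.002]]
(338, 198) [ 0.581 -0.368  0.283]
(338, 194) [ 0.586 -0.368  0.288]
(338, 190) [ 0.592 -0.368  0.289]
(338, 185) [ 0.598 -0.368  0.296]
```

The fingertip really ends about 25 mm above the reported TCP, so it passed over the tab. I'll go back and repeat the push lower.

```bash
python3 -m creep '{"slide":[[0,0,-0.02],[0.027,-0.023,-0.02],[-0.036,-0.016,0],[-0.036,-0.015,0],[-0.036,-0.016,0],[0,0,0]],"twist":[0,0,0,0,0,0]}'; python3 st.py c-40,27,210 c-40,27,150
```

```text
clock: 7.58
position: [0.5581, -0.4493, 0.2124]
ee_rot: [0.746, 0.666, -0.001, -0.003]
ft_force: [0.8, -0.9, -0.3]
grip_width: -0.003
grasp_force: 0.0
t 7.575 p [ 0.5581 -0.4493  0.2124] carton [-35.5  24.4 212.4] toolY -6.42 tilt -1.0 j [ 0.05  0.73  1.01  1.2  -0.6   1.52  0.85]
c-40,27,210 slide [0.0045 0.0025 0.0024]
c-40,27,150 slide [-0.0002  0.0004  0.06  ]
```

```bash
python3 -m creep '{"slide":[[0.002,0.002,0.025],[0,0,0.02],[0,0,0.01],[0,0,0.005],[0,0,0]],"twist":[0,0,0,0,0]}'; python3 st.py c-42,27,150
```

```text
clock: 8.2
position: [0.5633, -0.4433, 0.1506]
ee_rot: [0.743, 0.669, -0.0, -0.004]
ft_force: [0.1, 0.2, 0.2]
grip_width: -0.005
grasp_force: 0.0
t 8.2 p [ 0.5633 -0.4433  0.1506] carton [-42.   29.  150.6] toolY -6.05 tilt -1.0 j [ 0.03  0.76  0.99  1.28 -0.62  1.42  0.87]
c-42,27,150 slide [-0.0001 -0.002   0.0007]
```

```bash
python3 -m creep '{"slide":[[0.020,-0.007,0],[0.012,0.0015,0],[0.012,0.0015,0],[0.010,0.0065,0],[0.010,0.0065,0],[0.0065,0.010,0],[0.0065,0.010,0],[0.003,0.010,0]],"twist":[0,0,0,0,0,0,0,0]}'; python3 -m creep '{"slide":[[0.003,0.011,0],[0,0.007,0],[-0.002,0.007,0],[0,0.004,0],[0,0,0]],"twist":[0,0,0,0,0]}';python3 - <<'E'
from h import *
from workcell import manip
for n in('top','scene'):
    p,d=manip.camera(n);np.savez(n+'2.npz',p=p,d=d,**manip.camera_params(n));
    w,p=cloud(n+'2.npz')
    t=box(w,[.42,-.445,.163],[.70,-.34,.192]);nn,l=cv2.connectedComponents(t.astype(np.uint8))
    for i in range(1,nn):
        q=w[l==i]
        if len(q)>8: print(n,len(q),q.mean(0).round(3),q.min(0).round(3),q.max(0).round(3))
E
python3 st.py c-122,90,210 c-40,-27,210 c-40,-27,150
```

```text
clock: 9.2
position: [0.6113, -0.3673, 0.1504]
ee_rot: [0.743, 0.669, -0.0, -0.005]
ft_force: [-0.3, -0.7, 0.2]
grip_width: -0.006
grasp_force: 0.4
clock: 9.82
position: [0.6396, -0.37, 0.1503]
ee_rot: [0.743, 0.669, -0.0, -0.004]
ft_force: [-0.7, 0.2, 1.1]
grip_width: 0.003
grasp_force: 0.0
top 71 [ 0.515 -0.4    0.186] [ 0.499 -0.405  0.164] [ 0.532 -0.396  0.192]
scene 205 [ 0.645 -0.364  0.182] [ 0.624 -0.375  0.163] [ 0.665 -0.355  0.192]
t 9.925 p [ 0.6393 -0.3699  0.1505] carton [-123.    96.8  150.5] toolY -6.06 tilt -1.0 j [-0.06  0.81  0.97  1.2  -0.64  1.45  0.72]
c-122,90,210 slide [-0.0007 -0.0073 -0.0595]
c-40,-27,210 slide [-0.0819 -0.117   0.0003]
c-40,-27,150 slide [-0.0003  0.0004  0.06  ]
```

```bash
python3 -m creep '{"slide":[[0,-0.006,-0.01],[0,0,-0.03],[0,0,-0.025],[-0.028,-0.04,0],[-0.028,-0.04,0],[-0.028,-0.04,0],[0,0,0.01],[0,0,0]],"twist":[0,0,0,0,0,0,0,0]}'; python3 st.py c-40,-27,210 c-40,-27,150
```

```text
clock: 10.92
position: [0.5059, -0.4396, 0.2057]
ee_rot: [0.743, 0.669, 0.0, -0.005]
ft_force: [0.1, -0.4, -0.3]
grip_width: -0.005
grasp_force: 0.0
t 10.925 p [ 0.5059 -0.4396  0.2057] carton [-39.6 -28.5 205.7] toolY -6.04 tilt -1.0 j [-0.01  0.64  1.05  1.36 -0.55  1.46  0.91]
c-40,-27,210 slide [ 0.0004  0.0015 -0.0043]
c-40,-27,150 slide [-0.0004  0.0004  0.06  ]
```

```bash
python3 -m creep '{"slide":[[0,0,0.025],[0,0,0.02],[0,0,0.010],[0,0,0],[0.020,0.007,0],[0.012,-0.0015,0],[0.012,-0.0015,0],[0.010,-0.0065,0]],"twist":[0,0,0,0,0,0,0,0]}'; python3 -m creep '{"slide":[[0.010,-0.0065,0],[0.0065,-0.010,0],[0.0065,-0.010,0],[0.003,-0.010,0],[0.003,-0.011,0],[0,-0.007,0],[-0.002,-0.007,0],[0,-0.005,0]],"twist":[0,0,0,0,0,0,0,0]}';python3 st.py
```

```text
clock: 11.92
position: [0.5082, -0.3857, 0.1514]
ee_rot: [0.743, 0.669, -0.0, -0.004]
ft_force: [0.6, -1.7, 0.1]
grip_width: -0.002
grasp_force: 0.5
clock: 12.92
position: [0.4447, -0.3525, 0.1518]
ee_rot: [0.744, 0.669, -0.0, -0.004]
ft_force: [1.2, 0.3, 1.0]
grip_width: 0.003
grasp_force: 0.3
t 12.925 p [ 0.4447 -0.3525  0.1518] carton [-119.6  -98.6  151.8] toolY -6.08 tilt -1.0 j [-0.32  0.45  1.17  1.73 -0.43  1.26  0.85]
```

```bash
python3 -m creep '{"slide":[[0,0.01,-0.02],[0,0,-0.04],[0,0,-0.04],[0.05,0,-0.02],[0.05,0,0],[0.05,0,0],[0.03,0,0],[0,0,0]],"twist":[0,0,0,0,0,0,0,0]}' 100;python3 st.py; python3 - <<'E'
from h import *
from workcell import manip
ims=[]
for n in('top','scene','wrist'):
    p,d=manip.camera(n);np.savez(n+'3.npz',p=p,d=d,**manip.camera_params(n));ims.append(cv2.resize(p,(400,300)))
cv2.imwrite('pics/m3.png',np.vstack([np.hstack(ims[:2]),np.hstack([ims[2],0*ims[2]])]))
E
```

```text
clock: 13.92
position: [0.4754, -0.1722, 0.2725]
ee_rot: [0.742, 0.671, 0.001, -0.005]
ft_force: [-1.1, -0.8, 0.2]
grip_width: 1.0
grasp_force: 0.0
t 13.925 p [ 0.4754 -0.1722  0.2725] carton [-302.2  -87.1  272.5] toolY -5.75 tilt -0.9999 j [-0.99  0.01  1.29  1.7  -0.02  1.44  0.21]
```

View pics/m3.png

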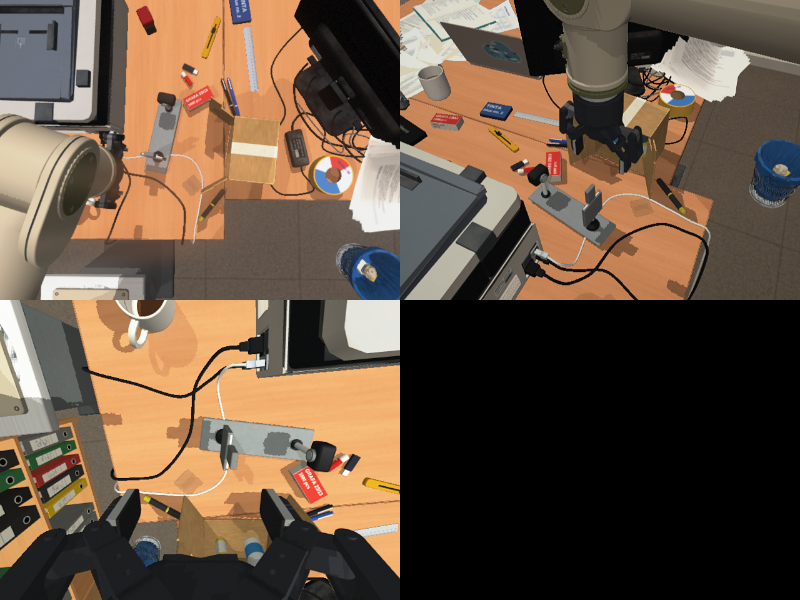

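Both flaps now stand open in the top view, at (215,108) and (212,187) of the mosaic. The wrist view shows the contents near (225,548) and (253,545). I'll measure both.

```bash
python3 - <<'E'
from h import *
w,p=cloud('top3.npz')
t=box(w,[.38,-.445,.163],[.72,-.25,.2]);nn,l=cv2.connectedComponents(t.astype(np.uint8))
for i in range(1,nn):
    q=w[l==i]
    if len(q)>8:
        c=q[:,:2].mean(0);h=np.array([.62,-.4295]) if c[0]>.54 else np.array([.457,-.412]);print(len(q),q.mean(0).round(3),'r',np.linalg.norm(c-h).round(4),'dir',np.degrees(np.arctan2(*(c-h)[::-1])).round(1))
w,p=cloud('wrist3.npz')
cv2.imwrite('pics/w3.png',cv2.resize(p[350:480,260:480],None,fx=3,fy=3))
ex=np.array([-.106,-.994,0]);ey=np.array([.994,-.106,0]);O=np.array([.530,-.482,0])
c=np.stack([(w-O)@ex,(w-O)@ey,w[...,2]],-1)
np.save('c3.npy',c)
hsv=cv2.cvtColor(p,cv2.COLOR_BGR2HSV)
for v in range(370,410,6):
    print(v,[(u,(1000*c[v,u]).round().astype(int).tolist(),p[v,u].tolist()) for u in range(340,431,15)])
E
```

```text
121 [ 0.655 -0.382  0.182] r 0.0588 dir 54.0
73 [ 0.43  -0.36   0.187] r 0.0588 dir 117.8
370 [(340, [-26, -57, 5], [69, 113, 146]), (355, [-27, -34, 5], [85, 138, 180]), (370, [-27, -10, 5], [80, 130, 167]), (385, [-27, 13, 5], [75, 123, 159]), (400, [-27, 37, 5], [79, 129, 167]), (415, [-28, 60, 6], [66, 107, 138]), (430, [-290, -44, 333], [22, 22, 21])]
376 [(340, [-15, -57, 4], [69, 112, 144]), (355, [-16, -33, 6], [82, 132, 172]), (370, [-17, -10, 6], [82, 134, 175]), (385, [-16, 14, 5], [75, 125, 162]), (400, [-15, 38, 5], [73, 119, 155]), (415, [-16, 61, 5], [64, 106, 137]), (430, [-22, 82, 12], [36, 56, 71])]
382 [(340, [-4, -57, 5], [67, 111, 143]), (355, [-11, -34, 14], [18, 123, 145]), (370, [-4, -9, 5], [81, 133, 173]), (385, [-5, 14, 6], [76, 127, 162]), (400, [-9, 37, 11], [147, 154, 153]), (415, [-4, 62, 4], [70, 117, 151]), (430, [-13, 82, 15], [39, 63, 82])]
388 [(340, [7, -57, 6], [70, 113, 147]), (355, [-10, -35, 24], [137, 150, 153]), (370, [8, -9, 5], [77, 128, 165]), (385, [8, 15, 4], [75, 125, 162]), (400, [-8, 34, 22], [142, 146, 141]), (415, [-6, 58, 19], [118, 125, 124]), (430, [-4, 82, 17], [41, 65, 83])]
394 [(340, [20, -56, 4], [67, 110, 141]), (355, [-11, -36, 39], [137, 150, 154]), (370, [19, -8, 5], [80, 131, 170]), (385, [20, 16, 4], [77, 129, 165]), (400, [-8, 31, 35], [114, 84, 33]), (415, [-9, 54, 36], [106, 77, 32]), (430, [5, 82, 20], [37, 53, 66])]
400 [(340, [31, -56, 6], [70, 114, 146]), (355, [-11, -37, 50], [139, 151, 155]), (370, [31, -8, 5], [63, 102, 133]), (385, [30, 17, 6], [75, 122, 159]), (400, [-5, 30, 44], [114, 83, 33]), (415, [-10, 50, 49], [111, 80, 32]), (430, [-314, -59, 374], [32, 30, 29])]
406 [(340, [43, -56, 5], [68, 111, 144]), (355, [-11, -39, 62], [30, 67, 74]), (370, [44, -7, 4], [44, 57, 68]), (385, [42, 17, 6], [66, 109, 141]), (400, [-3, 28, 53], [121, 104, 80]), (415, [-11, 47, 61], [139, 147, 145]), (430, [-314, -60, 377], [32, 30, 27])]
```

View pics/w3.png

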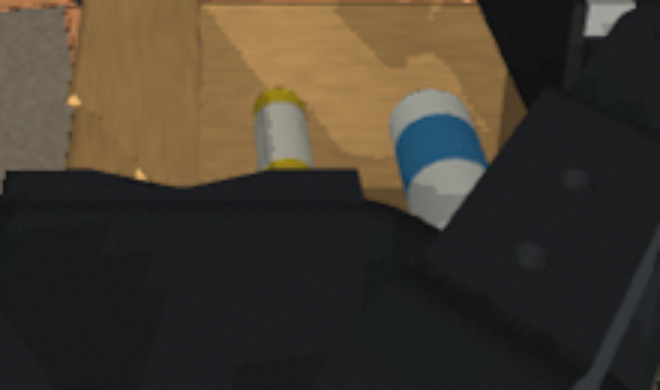

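The picture shows the glue stick, narrow and yellow-white, at crop (285,130). The bottle, blue and white and wider, is at (440,150) on the far side. Both flaps are beyond 2 rad open. Next I'll fit the bottle's axis and the mirror geometry.

```bash
python3 - <<'E'
from h import *
from scipy.optimize import least_squares
w,p=cloud('wrist3.npz');c=np.load('c3.npy')
def fit(lo,hi,r):
    q=w[box(c,lo,hi)]
    s=least_squares(lambda a:np.hypot(q[:,0]-a[0],q[:,1]-a[1])-r,q[:,:2].mean(0)+[0,-r],loss='soft_l1',f_scale=.002)
    f=least_squares(lambda a:np.hypot(q[:,0]-a[0],q[:,1]-a[1])-a[2],np.r_[q[:,:2].mean(0)+[0,-r],r],loss='soft_l1',f_scale=.002)
    print(len(q),s.x.round(4),np.abs(s.fun).mean().round(4),f.x.round(4));return s.x
b=fit([-.02,.012,.012],[.03,.075,.08],.022);g=fit([-.02,-.055,.012],[.03,-.02,.08],.014)
# mirror tab & stand: cloud of wrist, and top
S=[]
for n in('wrist3','top0','scene0','scene3'):
    w,p=cloud(n+'.npz')
    for lo,hi,nm in(([.48,-.25,.150],[.56,-.16,.172],'tab'),([.62,-.28,.09],[.73,-.20,.115],'cam')):
        q=w[box(w,lo,hi)]
        if len(q)>9: print(n,nm,len(q),q.mean(0).round(4),q[:,2].max().round(3),cv2.minAreaRect((q[:,:2]*1000).astype(np.float32)))
    m=box(w,[.44,-.29,.011],[.76,-.15,.020])&(np.ptp(p.astype(int),axis=-1)<35);n2,l,st,_=cv2.connectedComponentsWithStats(m.astype(np.uint8))
    if n2>1:
        q=w[l==1+st[1:,4].argmax()];print(n,'base',len(q),cv2.minAreaRect((q[:,:2]*1000).astype(np.float32)))
E
```

```text
939 [ 0.5723 -0.4977] 0.0005 [ 0.5722 -0.4972  0.0216]
418 [ 0.4933 -0.4812] 0.0004 [ 0.4933 -0.4807  0.0136]
wrist3 tab 430 [ 0.519  -0.2032  0.1647] 0.169 ((519.5935668945312, -205.0374755859375), (25.798913955688477, 10.182963371276855), 79.36369323730469)
wrist3 cam 1651 [ 0.6776 -0.2374  0.1041] 0.109 ((678.5802001953125, -240.07797241210938), (50.641761779785156, 36.65153503417969), 77.83738708496094)
wrist3 base 7608 ((587.3727416992188, -219.56787109375), (70.1382827758789, 233.22218322753906), 77.21075439453125)
top0 tab 102 [ 0.5201 -0.2073  0.1651] 0.169 ((520.454833984375, -206.30026245117188), (26.18684196472168, 9.983080863952637), 78.65055847167969)
top0 cam 531 [ 0.6801 -0.2422  0.1035] 0.11 ((680.3070068359375, -240.8008270263672), (50.42768096923828, 36.88983154296875), 78.65896606445312)
top0 base 3408 ((588.3696899414062, -221.08636474609375), (69.36951446533203, 232.34349060058594), 77.7821044921875)
scene0 tab 213 [ 0.5164 -0.2003  0.1619] 0.169 ((517.890869140625, -202.2801513671875), (26.75855255126953, 11.060412406921387), 80.19772338867188)
scene0 cam 692 [ 0.6761 -0.2338  0.1024] 0.11 ((677.3101806640625, -237.1971893310547), (50.538780212402344, 37.2373046875), 81.6767807006836)
scene0 base 4643 ((586.6785888671875, -216.94554138183594), (71.21923065185547, 235.4664306640625), 77.64350891113281)
scene3 tab 214 [ 0.5165 -0.2004  0.1618] 0.169 ((517.2445068359375, -202.47634887695312), (26.534282684326172, 10.32702350616455), 78.11368560791016)
scene3 cam 695 [ 0.676  -0.2337  0.1024] 0.11 ((676.9777221679688, -236.62875366210938), (50.14247131347656, 38.092796325683594), 78.1651382446289)
scene3 base 4638 ((586.51708984375, -217.17276000976562), (70.83621215820312, 235.79795837402344), 77.79947662353516)
```

```bash
python3 -m creep '{"slide":[[0,0,0],[-0.014,0.024,0],[-0.014,0.024,0],[0,0,0]],"twist":[5.3,0,0,0]}'; python3 st.py w519.5,-205,250 w519.5,-205,118
```

```text
clock: 14.58
position: [0.5148, -0.2153, 0.2714]
ee_rot: [0.776, 0.631, -0.003, -0.004]
ft_force: [-0.6, 0.4, 0.4]
grip_width: 1.0
grasp_force: 0.0
t 14.575 p [ 0.5148 -0.2153  0.2714] carton [-263.5  -43.3  271.4] toolY -11.74 tilt -1.0 j [-0.68  0.32  1.24  1.58 -0.3   1.47  0.38]
w519.5,-205,250 slide [0.011  0.0027 0.0214]
w519.5,-205,118 slide [-1.00e-04  1.30e-03  1.32e-01]
```

```bash
python3 -m creep '{"slide":[[0.011,0.003,0.0],[0,0,0.02],[0,0,0.03],[0,0,0.02],[0,0,0]],"twist":[0,0,0,0,0]}'; python3 st.py w519.5,-205,118; python3 - <<'E'
from h import *
from workcell import manip
for n in('scene','wrist'):
    p,d=manip.camera(n);np.savez(n+'4.npz',p=p,d=d,**manip.camera_params(n))
w,p=cloud('wrist4.npz');
q=w[box(w,[.48,-.25,.150],[.56,-.16,.172])]
print(len(q),q.mean(0) if len(q) else '',cv2.minAreaRect((q[:,:2]*1000).astype(np.float32)) if len(q) else '')
w,p2=cloud('scene4.npz');q=w[box(w,[.42,-.3,.17],[.62,-.12,.26])];print('lowest gripper',np.percentile(q[:,2],[0,1,5]).round(3))
cv2.imwrite('pics/m4.png',np.hstack([cv2.resize(p2[200:400,200:440],(400,333)),cv2.resize(p,(400,333))]))
E
```

```text
clock: 15.2
position: [0.5198, -0.1995, 0.2017]
ee_rot: [0.773, 0.634, -0.001, -0.005]
ft_force: [-0.4, -0.2, 1.4]
grip_width: 0.997
grasp_force: 0.0
t 15.2 p [ 0.5198 -0.1995  0.2017] carton [-279.8  -40.1  201.7] toolY -11.31 tilt -0.9999 j [-0.67  0.36  1.2   1.69 -0.35  1.34  0.39]
w519.5,-205,118 slide [-0.006   0.0015  0.0837]
648 [ 0.52078357 -0.20229789  0.16623056] ((520.3560180664062, -204.55545043945312), (25.962215423583984, 9.74375057220459), 79.38829803466797)
lowest gripper [0.236 0.239 0.24 ]
```

View pics/m4.png

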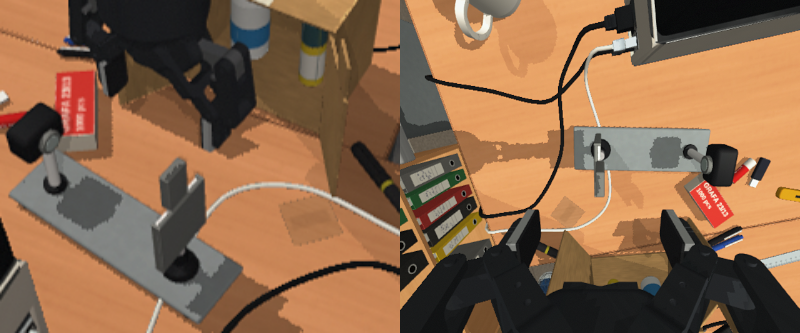

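The left half shows the open fingers above the tab, which is at (172,180), with the blue-white bottle beside the glue stick behind. The right half shows the finger midline, about x=600, lined up with the tab at (600,165). I'll go down and grip.

```bash
python3 -m creep '{"slide":[[-0.005,0.001,0.02],[0,0,0.03],[0,0,0.03],[0,0,0.007],[0,0,0]],"twist":[0,0,0,0,0]}'; python3 st.py w520,-204.8,115
```

```text
clock: 15.92
position: [0.5197, -0.2056, 0.1157]
ee_rot: [0.774, 0.633, -0.001, -0.004]
ft_force: [0.4, 0.3, 0.1]
grip_width: 1.004
grasp_force: 0.0
t 15.925 p [ 0.5197 -0.2056  0.1157] carton [-273.7  -39.5  115.7] toolY -11.4 tilt -1.0 j [-0.59  0.45  1.12  1.79 -0.44  1.19  0.47]
w520,-204.8,115 slide [0.0008 0.0001 0.0007]
```

```bash
python3 -m creep '{"slide":[[0,0,0],[0,0,0],[0,0,0],[0,0,0],[0,0,0],[0,0,0],[0,0,0],[0,0,0]],"twist":[0,0,0,0,0,0,0,0]}' 0 30; python3 st.py
```

```text
clock: 16.92
position: [0.5185, -0.2049, 0.1156]
ee_rot: [0.774, 0.633, -0.001, -0.006]
ft_force: [-8.9, 3.6, 9.7]
grip_width: 0.114
grasp_force: 33.7
t 16.925 p [ 0.5185 -0.2049  0.1156] carton [-274.2  -40.8  115.6] toolY -11.39 tilt -0.9999 j [-0.59  0.45  1.12  1.79 -0.44  1.19  0.47]
```

Grip is 9.7 mm, which matches the tab. Next I'll turn it by about 34.8°.

```bash
python3 -m creep '{"slide":[[0,-0.001,0],[0,0,0],[0,0,0],[0,0,0],[0,0,0],[0,0,0],[0,0,0],[0,0,0]],"twist":[5,6,6,6,6,5.8,0,0]}'; python3 st.py; python3 - <<'E'
from h import *
from workcell import manip
from scipy.spatial.transform import Rotation
for n in('scene','top','wrist'):
    p,d=manip.camera(n);np.savez(n+'5.npz',p=p,d=d,**manip.camera_params(n))
    w,p=cloud(n+'5.npz')
    q=w[box(w,[.47,-.25,.065],[.57,-.15,.122])]
    print(n,len(q),cv2.minAreaRect((q[:,:2]*1000).astype(np.float32)) if len(q)>5 else '')
    if n=='scene' : cv2.imwrite('pics/s5.png',cv2.resize(p[120:420,160:480],(640,600)))
E
```

```text
clock: 17.92
position: [0.518, -0.2046, 0.1156]
ee_rot: [0.928, 0.373, -0.002, -0.005]
ft_force: [-6.6, 4.3, 7.0]
grip_width: 0.109
grasp_force: 33.7
t 17.925 p [ 0.518  -0.2046  0.1156] carton [-274.4  -41.3  115.6] toolY -46.18 tilt -0.9999 j [-0.66  0.54  1.25  1.79 -0.55  1.22 -0.05]
scene 1011 ((514.691650390625, -199.44554138183594), (64.42826843261719, 10.756377220153809), 43.389530181884766)
top 70 ((505.2394714355469, -217.3273468017578), (27.064783096313477, 8.658163070678711), 40.095848083496094)
wrist 419 ((530.6244506835938, -188.49729919433594), (26.935331344604492, 9.070512771606445), 41.582191467285156)
```

View pics/s5.png

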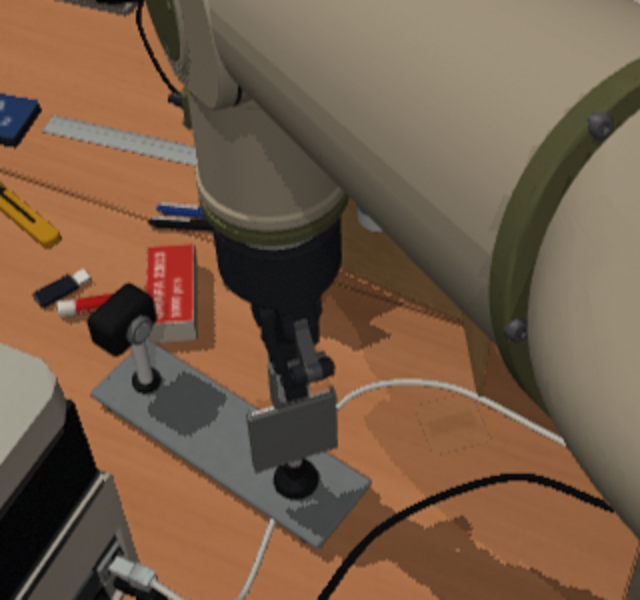

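The scene view shows the fingers holding the tab at (295,365), with the mirror's back at (293,430) turned to about -46.5° against -46.2° wanted. One last check of flaps and bottle, then hand in.

```bash
python3 - <<'E'
from h import *
for n in('top5','scene5','wrist5'):
    w,p=cloud(n+'.npz')
    t=box(w,[.38,-.425,.163],[.72,-.32,.195]);nn,l=cv2.connectedComponents(t.astype(np.uint8))
    for i in range(1,nn):
        q=w[l==i]
        if len(q)>8:
            c=q[:,:2].mean(0);h=np.array([.62,-.4295]) if c[0]>.54 else np.array([.457,-.412]);print(n,len(q),q.mean(0).round(3),'dir',np.degrees(np.arctan2(*(c-h)[::-1])).round(1))
w,p=cloud('scene5.npz');q=w[box(w,[.47,-.25,.065],[.57,-.15,.122])]
n=np.linalg.svd(q-q.mean(0),full_matrices=False)[2][2];print('normal',np.degrees(np.arctan2(n[1],n[0])))
E
python3 -m creep '{"slide":[[0,0,0],[0,0,0],[0,0,0],[0,0,0]],"twist":[0,0,0,0]}'
```

```text
top5 120 [ 0.655 -0.382  0.182] dir 54.0
top5 74 [ 0.429 -0.36   0.187] dir 117.8
normal -46.53688220689214
clock: 18.58
position: [0.518, -0.2046, 0.1156]
ee_rot: [0.928, 0.373, -0.002, -0.005]
ft_force: [-7.3, 4.6, 8.0]
grip_width: 0.111
grasp_force: 33.6
```

```bash
python3 -c "
from workcell import manip;print(manip.hand_in())"
```

```text
the job is handed in; nothing more can be done
None
```

I handed the job in at about 18.6 s, and the hand-in gave no verdict: by camera, both flaps are open past 2 rad, and the gripper is holding the mirror steady (34 N) about 0.4° off the angle worked out for the spray bottle, inside the roughly 1.9° tolerance.

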